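# Turn over a peristaltic pump's rotor, then hold its sprung pressure arm open

## Task

Get the dosing pump ready for a tube: wind its rotor anticlockwise (seen from above) by the crank knob through a full turn and on until the crank points straight away from the pressure arm, and leave it there. Then push the sprung pressure arm by its upright paddle away from the rotor, past its click, and finish while holding it there: it springs back if let go. Leave the bottle, the beaker and the tip box standing where they are.

Things in the scene. Friction and masses are not known exactly. Their poses are not given: they have to be found in the camera images.
- pump: White benchtop peristaltic pump, fixed to the bench, 240 x 270 mm (x, y) and 75 mm high to its flat grey deck. Origin: centre of the underside, on the bench; z up. In its frame the near side with the display is -x, the rotor axis is vertical at x 0, y -55 mm, and the pressure arm's vertical hinge at x 85, y 15 mm. A travel stop block 22 mm high lies beyond the arm at x 0, y 79 mm. The pump stands anywhere in a wide patch in front of the robot, turned up to 0.4 rad.
- rotor (a joint): Angle of the rotor with its crank, rad, growing anticlockwise seen from above; it counts whole turns. At 0 and at 6.28 the crank points along the pump's -y, straight away from the pressure arm. It starts between -1.3 and -0.3, so it goes past 0 once and stops at 6.28 (within 0.33). It turns freely with light friction (about 1 N at the knob) and stays where it is left.
- crank_knob (a point): White upright cylindrical knob, 20 mm across, 45 mm tall, on the end of the steel crank, 50 mm from the rotor axis; it spins freely about its own vertical axis, so a hand can keep its heading while going round. The point is on the knob's axis 25 mm above its foot, 146 mm above the bench; the knob spans 121 to 166 mm above the bench. Everything else on the pump is lower than 127 mm.
- pressure_arm (a joint): Angle of the sprung pressure arm, rad: 0 closed against the rotor, growing as its paddle moves towards the pump's +y, away from the rotor (clockwise seen from above), to the stop at 0.52. The spring needs about 5 N at the paddle at the start and 10 N at the end; between 0.2 and 0.35 a sprung pawl adds about 3 N, then clicks past. Past the click means above 0.37. The pawl does not hold the arm: let go, it returns to 0.
- hinge_point (a point): The swinging arm: aluminium bar 14 mm wide, 8 to 28 mm above the deck, grey curved shoe round the rotor, aluminium paddle at its near end. This point: on the hinge axis at deck height, 75 mm above the bench; -x runs along the bar from the hinge to the paddle, +y is the side away from the rotor, the way it is pushed.
- paddle (a point): Centre of the upright aluminium paddle on the arm's end: 42 mm long along the bar (x), 12 mm thick (y), 42 mm tall (84 to 126 mm above the bench), 175 mm from the hinge. This point lies 105 mm above the bench. Its axes are those of the arm; the side to push is its -y face, with over 50 mm free beside it at 0.
- bottle: Bystander: white plastic bottle with a screw cap, 66 mm across, 130 mm tall, left of the pump. Origin: centre of its underside.
- beaker: Bystander: glass beaker, 72 mm across, 90 mm tall, right of the pump. Origin: centre of its underside.
- tip_box: Bystander: pipette tip box, grey with a clear lid, 80 x 120 x 65 mm, beyond the pump. Origin: centre of its underside.

How it is judged:
On the way, in this order (a step that is already met when the one before it is completed fails the run):
1. the crank has gone round a full turn and on to point away from the pressure arm, the arm still closed (value of joint rotor between 5.95 and 6.62 rad and value of joint pressure_arm below 0.15 rad), for 0.2 s.
2. the pressure arm is pushed past its click (value of joint pressure_arm above 0.37 rad), for 0.2 s.
At the end, for the whole second after the job is handed in: The crank has made its full turn and points away from the pressure arm (rotor 5.95 to 6.62 rad), and the fingers are holding the pressure arm still past its click (over 0.37 rad) with more than 4 N on it; the bottle, beaker and tip box are upright and within 30 mm of their places (value of joint rotor between 5.95 and 6.62 rad and value of joint pressure_arm above 0.37 rad and contact force between the fingers and pressure_arm above 4 N and velocity of joint pressure_arm between -0.1 and 0.1 rad/s and velocity of joint rotor between -0.1 and 0.1 rad/s and angle between each of bottle, beaker, tip_box's own z axis and vertical below 0.2 rad and distance of each of bottle, beaker, tip_box from where it was at the start of the episode below 0.03 m); the arm keeps its last pose, push and grip.
It fails at once if the bottle is knocked over or shoved from its place (distance of bottle from where it was at the start of the episode above 0.03 m or angle between bottle's own z axis and vertical above 0.35 rad).
It fails at once if the beaker is knocked over or shoved from its place (distance of beaker from where it was at the start of the episode above 0.03 m or angle between beaker's own z axis and vertical above 0.35 rad).
It fails at once if the tip box is knocked over or shoved from its place (distance of tip_box from where it was at the start of the episode above 0.03 m or angle between tip_box's own z axis and vertical above 0.35 rad).
It also fails if it takes over 64 s, if anything falls off the work surface, if the arm or the gripper's body presses on something with over 40 N, if the wrist force passes 120 N, or if a joint passes its speed limit or range.

## Robot

A 7-joint arm with a two-finger parallel gripper is mounted at the origin on the work surface. World frame = base frame: x ahead of the robot, y to its left, z up, the work surface at z = 0. Lengths are in m, angles in rad, forces in N, time in s.
With the tool pointing down it reaches from about 0.4 to 0.875 m from the base axis. Payload 19.3 kg.
Tool frame: the origin (TCP) lies midway between the tips of the shut fingers; the grasp point (between the pads) lies 19 mm behind it; z points along the fingers, y is the line along which they close (so a half turn about z gives the same grasp; the last joint's range is limited). The gripper opens to 85 mm and grips with 20 to 120 N. Pads are 22 mm wide; open, the fingers measure 114 mm over their backs; the gripper's body (76 mm by 85 mm) begins 54 mm behind the grasp point. The pads swing forward as they close: fully open they stand 13 mm farther back than shut.
Start: joints at [1.08, 0.521, -0.036, 1.599, 0.021, 1.021, -0.113], TCP at [0.255, -0.57, 0.231] pointing down, gripper open.
Joint ranges: [-2.91, 2.91], [-0.3, 2.13], [-1.5, 1.42], [0.17, 2.43], [-1.26, 4.41], [0.16, 1.93], [-2.52, 2.52]. Speed limits (rad/s): [1.89, 1.89, 2.39, 2.39, 3.01, 3.01, 3.01].

## Interface

Orientations are given as [roll, pitch, yaw] about the fixed x, y, z axes, in that order (R = Rz(yaw) Ry(pitch) Rx(roll)).
In Python, from workcell import * gives the robot as it stands. The module is installed in compiled form; this text tells all that it offers.
- The arm moves only by the tool play_rows, never from a script. Its argument "deltas" is a list of rows, each a list of 7 numbers: the shift along the tool's x, y, z in units of 500 mm (1.0 is 500 mm), then the turn, a rotation vector about the tool's x, y, z in units of 120 degrees (1.0 is 120 degrees), then the closure, from 0 (fully open) to 1 (shut). A call has 1 to 10 rows; each row is the pose to reach, as a shift and turn from the pose commanded when the call began, along the tool's axes at that moment; what a row does not reach only later rows make up. A row lasts 1/10 s, in which the tool goes at most 50 mm and 8.59 degrees, less where a joint would pass 70% of its speed; a pose out of reach is approached as far as the arm can. A call with a number of a shift or a turn outside -1 to 1 is refused whole. A call with a gripper value outside its range is refused whole. The fingers move at their own pace and stop on an object; "newtons" is the grip in N (left out, the last holds). Time passes only in rows, so rows that repeat a pose let the fingers close. It gives the time, the measured TCP pose, the force, the opening and the grip force at its end, in the units of the state.
- observe(): the state, without advancing time (a new reading comes with each control period).
- grab_frame(name): name is "scene" or "top" or "wrist"; returns the picture (420x560x3 uint8, red, green, blue); there is no depth.
- get_calibration(name): a dict with "fovy" (degrees; the focal length in pixels is half the picture's height over the tangent of half this angle, whatever the lens; pixels are square), "cx", "cy" (the principal point, pixels), "xyz" and "rotation" of the camera in the world. Camera axes: x right, y down, z forward; pixel columns grow to the right and rows downward; lengths in m; the calibration is good to about 2 mm. A picture is of the moment at which its call begins: read the wrist's pose just before it. get_calibration takes no time and is no camera call; for the wrist camera it gives the pose at the moment of the call.
- job_done(): hands the job in; it is judged then, once.
The state is a dict: "clock": time; "qpos": joint angles; "qd": joint speeds; "joint_efforts": joint torques, N m; "position": TCP position; "tool_rot": TCP orientation; "force": force on the tool from outside, world axes, zero at the start; "moment": the same for the moment, N m; "grip_width": finger opening in m; "finger_force": force on a finger pad.
Only numpy, scipy, OpenCV 4.12 (cv2) and the standard library are available. Lean on these libraries where they do the work, as an engineer would, in place of code of your own. Each camera call takes 0.05 s, during which the arm holds its last target. There are 200 camera calls.

## Working session

There is one attempt and no reset: what is moved stays moved. The work goes in short steps, Python scripts to look and compute and a tool call to move; the robot and the scene stay as the last step left them, time stands still between calls to the robot, and variables do not carry over. Pictures are saved under pics/ and viewed, at most 10 in all, crops included, and the job is handed in when it is done.

Besides the shell and the picture viewer there is one more tool, called after "Emit:" as name(argument=value, ...) on one line, values as JSON. play_rows: Moves the arm, as the interface text tells. Its arguments: {"type":"object","properties":{"deltas":{"type":"array"},"newtons":{"type":"number"}},"required":["deltas"]}

```bash
mkdir -p pics; python3 - <<'E'
from workcell import *
import cv2,numpy as np
s=observe();print(s)
for n in("scene","top"):
    c=get_calibration(n);print(n,c)
    cv2.imwrite(f"pics/{n}0.png",grab_frame(n)[:,:,::-1])
E
```

```text
{'clock': 0.0, 'qpos': array([ 1.07983176,  0.52203432, -0.03632013,  1.59996316,  0.02120362,
        1.0211003 , -0.11277416]), 'qd': array([-7.05519047e-04,  2.76747924e-03, -5.53271755e-04, -2.50804841e-04,
       -3.10632266e-05,  9.00989020e-04, -1.92314361e-03]), 'joint_efforts': array([ 3.80748361e-04, -9.27098608e+01,  1.98005363e+00, -3.69919288e+01,
        1.78968371e-02,  8.33679718e-03, -4.71127385e-05]), 'position': array([ 0.25511965, -0.57021193,  0.23072922]), 'tool_rot': array([-3.14047588e+00,  8.55642309e-05,  4.20775264e-01]), 'force': array([ 0.71597875, -0.43163978, -0.18877399]), 'moment': array([-0.00905597,  0.0384979 ,  0.04998328]), 'finger_force': 0.0, 'grip_width': 0.08537307840864755}
scene {'fovy': 55.95630047466277, 'cx': 284.85831240581706, 'cy': 217.06667332901264, 'xyz': array([1.18930813, 0.25909694, 0.83926635]), 'rotation': array([-2.4712812 ,  0.01849717,  1.90355848])}
top {'fovy': 52.94834757696904, 'cx': 274.8736918141363, 'cy': 211.51737494281727, 'xyz': array([0.50518831, 0.05798586, 1.02717406]), 'rotation': array([-2.98118707, -0.01868964, -1.58769873])}
```

View pics/top0.png

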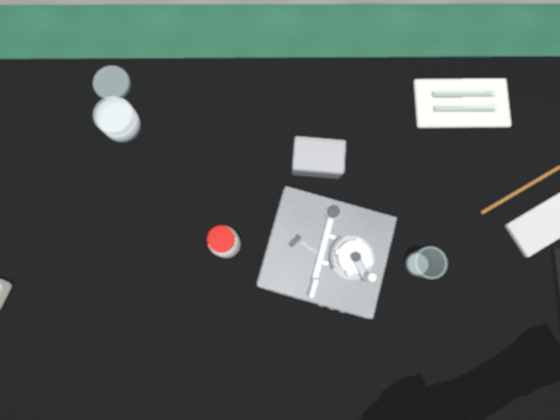

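View pics/scene0.png

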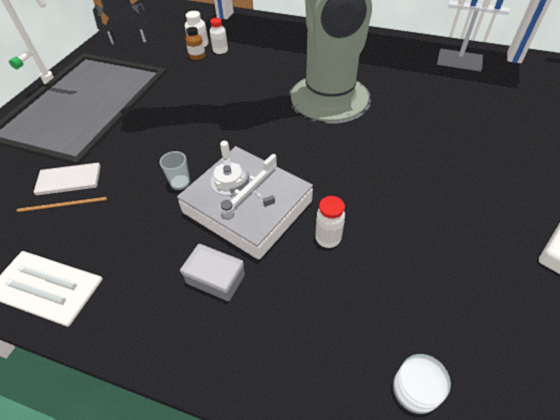

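The top view shows the pump deck with corners at about (286,187), (397,215), (373,318) and (258,287). The rotor hub is at (355,257), the knob at (372,277), the hinge at (333,211) and the paddle end at (313,290). The bottle is to the left, the beaker to the right and the tip box beyond. The scene view agrees with this.

```bash
cat > h.py <<'E'
from workcell import *
import cv2,numpy as np
from scipy.spatial.transform import Rotation as R
def ray(c,u,v,z):
    f=210/np.tan(np.radians(c["fovy"])/2)
    d=R.from_euler('xyz',c["rotation"]).apply([(u-c["cx"])/f,(v-c["cy"])/f,1])
    return c["xyz"]+d*(z-c["xyz"][2])/d[2]
E
python3 - <<'E'
from h import *
c=get_calibration("top");im=cv2.imread("pics/top0.png")
g=cv2.cvtColor(im,cv2.COLOR_BGR2GRAY)
m=(g>90).astype(np.uint8); n,l,st,ce=cv2.connectedComponentsWithStats(m)
k=l[300,340] or l[230,280];mm=(l==k).astype(np.uint8)
ct=max(cv2.findContours(mm,0,2)[0],key=cv2.contourArea)
r=cv2.minAreaRect(ct);print(r,st[k]);b=cv2.boxPoints(r);
for p in b:print(p,ray(c,*p,.075)[:2])
for n,p,z in[("hinge",(333,211),.105),("knobtop",(372,277),.166),("hub",(355,257),.12),("paddle",(313,290),.126),("bottle",(222,238),.13),("beaker",(432,262),.09),("tip",(320,152),.065)]:print(n,ray(c,*p,z)[:2])
cv2.imwrite("pics/crop.png",cv2.resize(im[175:330,245:410],None,fx=3.6,fy=3.6,interpolation=2))
E
```

```text
((327.9433898925781, 252.69810485839844), (122.80033111572266, 107.41594696044922), 15.945395469665527) [  256   186   142   134 12865]
[254.15096 287.47168] [0.48871994 0.08650501]
[283.66037 184.18869] [0.72269288 0.01617843]
[401.73584 217.92453] [ 0.64001271 -0.25337228]
[372.2264  321.20752] [ 0.41102598 -0.17292541]
hinge [ 0.65347706 -0.09095927]
knobtop [ 0.50707391 -0.1550943 ]
hub [ 0.55024897 -0.13205754]
paddle [ 0.48222817 -0.03877424]
bottle [0.59452374 0.15230851]
beaker [ 0.53793712 -0.30971498]
tip [ 0.80200042 -0.07203994]
```

View pics/crop.png

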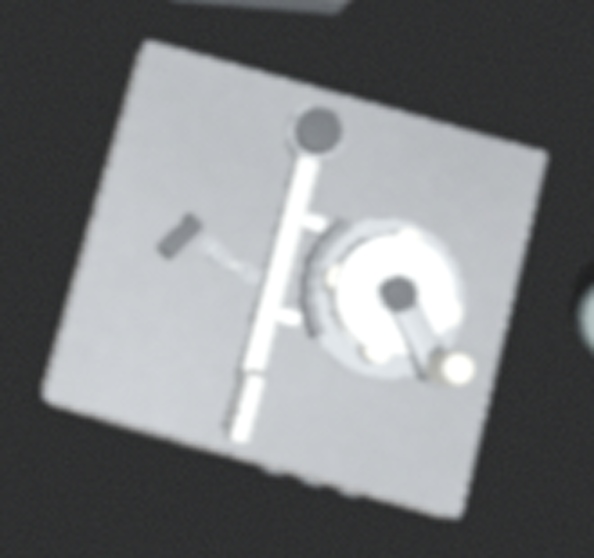

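The crop sharpens the deck corners to (148,42), (548,153), (460,518) and (43,397), the hub to (398,292), the knob top to (458,368), the hinge to (318,130) and the paddle end to (240,437).

```bash
python3 - <<'E'
from h import *
c=get_calibration("top")
P=lambda x,y,z:ray(c,245+(x+.5)/3.6-.5,175+(y+.5)/3.6-.5,z)
pts=[((148,42),(.12,.135),.075),((548,153),(.12,-.135),.075),((460,518),(-.12,-.135),.075),((43,397),(-.12,.135),.075),((318,130),(.085,.015),.105)]
W=np.array([P(*a,z)[:2] for a,_,z in pts]);M=np.array([b for _,b,_ in pts])
w=W.mean(0);m=M.mean(0);X=((M-m)@np.array([1,1j])).conj();Y=(W-w)@np.array([1,1j]);k=(X*Y).sum()/(abs(X)**2).sum()
th=np.angle(k);Rm=np.array([[np.cos(th),-np.sin(th)],[np.sin(th),np.cos(th)]]);o=w-Rm@m
print("yaw",th,"scale",abs(k),"origin",o);print("res mm",1e3*(W-(M@Rm.T+o)))
rot=o+Rm@[0,-.055];kn=P(458,368,.166)[:2];d=Rm.T@(kn-rot)
print("rotor",rot,"knob",kn,"pump-frame",d,np.linalg.norm(d),"angle",np.arctan2(d[0],-d[1]))
print("hinge",o+Rm@[.085,.015],"paddle0",o+Rm@[-.09,.015], "pad end seen",P(240,437,.126))
s=observe();T=R.from_euler('xyz',s["tool_rot"]);print(T.as_matrix())
print(get_calibration("wrist"))
E
```

```text
yaw -0.2950538145700539 scale 0.982077012303163 origin [ 0.56778989 -0.0807898 ]
res mm [[-4.23728206 -2.03393303]
 [-1.35436738  2.61448641]
 [ 3.04352576  1.40391897]
 [ 1.98617801 -2.22042328]
 [ 0.56194567  0.23595093]]
rotor [ 0.55179637 -0.13341306] knob [ 0.50735667 -0.15482651] pump-frame [-0.03629246 -0.03341078] 0.04932973511004503 angle -0.8267167353472751
hinge [ 0.65347861 -0.09115527] paddle0 [ 0.48604098 -0.04026678] pad end seen [ 0.46984303 -0.03481823  0.126     ]
[[ 9.12769996e-01  4.08473626e-01 -4.81601584e-04]
 [ 4.08473901e-01 -9.12769586e-01  8.68959290e-04]
 [-8.46443261e-05 -9.89881645e-04 -9.99999506e-01]]
{'fovy': 68.90394759694342, 'cx': 279.125200992177, 'cy': 205.08167753900747, 'xyz': array([ 0.32322648, -0.53841187,  0.37394631]), 'rotation': array([ 2.84030149e+00,  2.78714496e-03, -1.14931186e+00])}
```

```bash
cat >> h.py <<'E'
O=np.array([.5678,-.0808]);TH=-.295;ROT=np.array([.552,-.1335])
def tw(x,y):return O+R.from_euler('z',TH).as_matrix()[:2,:2]@[x,y]
def delta(p,yaw,s=None,base=None):
    """row values to take the tool (down) from the commanded/measured pose to p,yaw"""
    s=s or observe();p0,T=base if base else (s["position"],R.from_euler('xyz',s["tool_rot"]))
    d=T.inv().apply(np.array(p)-p0)/.5
    r=(T.inv()*R.from_euler('xyz',[np.pi,0,yaw])).as_rotvec()/np.radians(120)
    return np.round(np.r_[d,r],4)
E
python3 -c "
from h import *
print(delta([.507,-.155,.231],1.276))"
```

```text
[ 7.990e-01 -5.523e-01  1.000e-04 -5.000e-04 -2.000e-04 -4.083e-01]
```

Emit:
play_rows(deltas=[[0.08,-0.055,0,0,0,-0.04,0],[0.17,-0.12,0,0,0,-0.09,0],[0.26,-0.18,0,0,0,-0.14,0],[0.35,-0.24,0,0,0,-0.19,0],[0.44,-0.305,0,0,0,-0.24,0],[0.53,-0.365,0,0,0,-0.29,0],[0.62,-0.43,0,0,0,-0.34,0],[0.7,-0.485,0,0,0,-0.38,0],[0.77,-0.53,0,0,0,-0.4,0],[0.799,-0.552,0,0,0,-0.408,0]], newtons=20)

```text
clock: 1.1
position: [0.5084, -0.1524, 0.2313]
tool_rot: [3.142, -0.001, 1.279]
force: [-0.1, -1.3, 0.3]
grip_width: 0.0856
finger_force: 0.0
```

```bash
python3 - <<'E'
from h import *
s=observe();print(s["clock"],s["position"],s["tool_rot"],s["qpos"])
c=get_calibration("wrist");print(c);cv2.imwrite("pics/w1.png",grab_frame("wrist")[:,:,::-1])
def proj(p):
    f=210/np.tan(np.radians(c["fovy"])/2);q=R.from_euler('xyz',c["rotation"]).inv().apply(np.array(p)-c["xyz"]);return q[:2]/q[2]*f+[c["cx"],c["cy"]]
print("knob top",proj([.507,-.155,.166]),"rotor",proj([*ROT,.12]),"paddle",proj([*tw(-.09,.015),.126]))
E
```

```text
1.1 [ 0.50836967 -0.15241169  0.2312697 ] [ 3.14157279e+00 -7.04094355e-04  1.27882794e+00] [ 0.46387682  0.39135886 -0.37156415  1.83424642  0.17060039  0.94709131
 -0.27408524]
{'fovy': 68.90394759694342, 'cx': 279.125200992177, 'cy': 205.08167753900747, 'xyz': array([ 0.52901356, -0.07895848,  0.37447999]), 'rotation': array([ 2.84248137e+00,  1.22865789e-03, -2.91233195e-01])}
knob top [280.50566177 224.63043737] rotor [324.44851561 167.67446269] paddle [210.04681812  76.30882778]
```

View pics/w1.png

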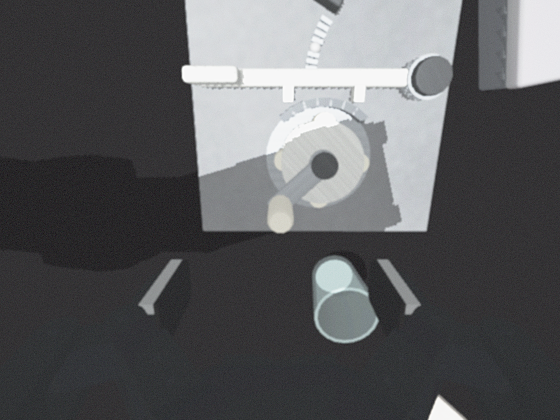

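The wrist view has the knob top at (280,223), the hub at (324,165) and the paddle at (211,74). All are within 3 px of the predictions, so I descend and grip.

Emit:
play_rows(deltas=[[0,0,0.06,0,0,0,0],[0,0,0.12,0,0,0,0],[0,0,0.17,0,0,0,0],[0,0,0.19,0,0,0,0],[0,0,0.19,0,0,0,0.3],[0,0,0.19,0,0,0,0.6],[0,0,0.19,0,0,0,0.9],[0,0,0.19,0,0,0,0.9],[0,0,0.19,0,0,0,0.9],[0,0,0.19,0,0,0,0.9]], newtons=25)

```text
clock: 2.15
position: [0.5078, -0.1555, 0.1372]
tool_rot: [3.14, -0.0, 1.275]
force: [0.0, -0.1, 7.5]
grip_width: 0.0188
finger_force: 25.2
```

```bash
python3 - <<'E'
from h import *
s=observe();print(s["position"],s["tool_rot"],s["force"],s["grip_width"],s["finger_force"])
d=R.from_euler('z',-TH).as_matrix()[:2,:2]@(s["position"][:2]-ROT);q0=np.arctan2(d[0],-d[1]);print(d,np.linalg.norm(d),q0)
# tool-frame rows for circle, ideal heading 1.276 roll pi
T=R.from_euler('xyz',[np.pi,0,1.276])
kn=lambda q:np.r_[ROT+.05*np.array([np.cos(TH-np.pi/2+q),np.sin(TH-np.pi/2+q)]),0]
Q=np.linspace(-.83,6.28,41)
for b in range(4):
    print([list(np.round(T.inv().apply(kn(q)-kn(Q[10*b]))[:2]/.5,3)) for q in Q[10*b+1:10*b+11]])
E
```

```text
[ 0.50777611 -0.15547732  0.13717328] [ 3.14001846e+00 -5.57149141e-05  1.27520088e+00] [ 0.03416577 -0.08852113  7.50726696] 0.01882583816095747 25.221964535303414
[-0.03592383 -0.0338856 ] 0.049383755509059275 -0.8145870215979008
[[np.float64(-0.012), np.float64(0.013)], [np.float64(-0.021), np.float64(0.028)], [np.float64(-0.028), np.float64(0.045)], [np.float64(-0.032), np.float64(0.062)], [np.float64(-0.032), np.float64(0.08)], [np.float64(-0.03), np.float64(0.097)], [np.float64(-0.024), np.float64(0.114)], [np.float64(-0.016), np.float64(0.13)], [np.float64(-0.004), np.float64(0.143)], [np.float64(0.009), np.float64(0.155)]]
[[np.float64(0.015), np.float64(0.009)], [np.float64(0.032), np.float64(0.015)], [np.float64(0.049), np.float64(0.018)], [np.float64(0.067), np.float64(0.018)], [np.float64(0.085), np.float64(0.015)], [np.float64(0.101), np.float64(0.009)], [np.float64(0.117), np.float64(0.0)], [np.float64(0.13), np.float64(-0.011)], [np.float64(0.141), np.float64(-0.025)], [np.float64(0.15), np.float64(-0.041)]]
[[np.float64(0.006), np.float64(-0.017)], [np.float64(0.008), np.float64(-0.034)], [np.float64(0.008), np.float64(-0.052)], [np.float64(0.004), np.float64(-0.069)], [np.float64(-0.002), np.float64(-0.086)], [np.float64(-0.012), np.float64(-0.101)], [np.float64(-0.024), np.float64(-0.114)], [np.float64(-0.038), np.float64(-0.125)], [np.float64(-0.054), np.float64(-0.133)], [np.float64(-0.071), np.float64(-0.138)]]
[[np.float64(-0.018), np.float64(-0.002)], [np.float64(-0.035), np.float64(-0.001)], [np.float64(-0.053), np.float64(0.003)], [np.float64(-0.069), np.float64(0.01)], [np.float64(-0.084), np.float64(0.02)], [np.float64(-0.096), np.float64(0.032)], [np.float64(-0.107), np.float64(0.047)], [np.float64(-0.114), np.float64(0.063)], [np.float64(-0.119), np.float64(0.08)], [np.float64(-0.121), np.float64(0.097)]]
```

Emit:
play_rows(deltas=[[-0.012,0.013,0,0,0,0,0.9],[-0.021,0.028,0,0,0,0,0.9],[-0.028,0.045,0,0,0,0,0.9],[-0.032,0.062,0,0,0,0,0.9],[-0.032,0.08,0,0,0,0,0.9],[-0.03,0.097,0,0,0,0,0.9],[-0.024,0.114,0,0,0,0,0.9],[-0.016,0.13,0,0,0,0,0.9],[-0.004,0.143,0,0,0,0,0.9],[0.009,0.155,0,0,0,0,0.9]])

```text
clock: 3.15
position: [0.5833, -0.1737, 0.1372]
tool_rot: [3.14, 0.0, 1.275]
force: [-3.0, 2.3, 9.1]
grip_width: 0.019
finger_force: 25.3
```

Emit:
play_rows(deltas=[[0.015,0.009,0,0,0,0,0.9],[0.032,0.015,0,0,0,0,0.9],[0.049,0.018,0,0,0,0,0.9],[0.067,0.018,0,0,0,0,0.9],[0.085,0.015,0,0,0,0,0.9],[0.101,0.009,0,0,0,0,0.9],[0.117,0,0,0,0,0,0.9],[0.13,-0.011,0,0,0,0,0.9],[0.141,-0.025,0,0,0,0,0.9],[0.15,-0.041,0,0,0,0,0.9]])

```text
clock: 4.15
position: [0.5854, -0.0958, 0.1372]
tool_rot: [3.14, -0.0, 1.275]
force: [-0.5, -2.6, 6.2]
grip_width: 0.019
finger_force: 25.1
```

Emit:
play_rows(deltas=[[0.006,-0.017,0,0,0,0,0.9],[0.008,-0.034,0,0,0,0,0.9],[0.008,-0.052,0,0,0,0,0.9],[0.004,-0.069,0,0,0,0,0.9],[-0.002,-0.086,0,0,0,0,0.9],[-0.012,-0.101,0,0,0,0,0.9],[-0.024,-0.114,0,0,0,0,0.9],[-0.038,-0.125,0,0,0,0,0.9],[-0.054,-0.133,0,0,0,0,0.9],[-0.071,-0.138,0,0,0,0,0.9]])

```text
clock: 5.15
position: [0.5089, -0.1099, 0.1372]
tool_rot: [3.14, -0.0, 1.276]
force: [2.4, -0.0, 7.0]
grip_width: 0.0191
finger_force: 25.1
```

Emit:
play_rows(deltas=[[-0.018,-0.002,0,0,0,0,0.9],[-0.035,-0.001,0,0,0,0,0.9],[-0.053,0.003,0,0,0,0,0.9],[-0.069,0.01,0,0,0,0,0.9],[-0.084,0.02,0,0,0,0,0.9],[-0.096,0.032,0,0,0,0,0.9],[-0.107,0.047,0,0,0,0,0.9],[-0.114,0.063,0,0,0,0,0.9],[-0.119,0.08,0,0,0,0,0.9],[-0.121,0.097,0,0,0,0,0.9]])

```text
clock: 6.15
position: [0.5381, -0.1819, 0.1372]
tool_rot: [3.14, -0.0, 1.275]
force: [0.1, 4.6, 7.3]
grip_width: 0.0188
finger_force: 25.2
```

Emit:
play_rows(deltas=[[0,0,0,0,0,0,0.9],[0,0,0,0,0,0,0.9],[0,0,0,0,0,0,0.9],[0,0,0,0,0,0,0.9]])

```text
clock: 6.55
position: [0.5381, -0.1817, 0.1372]
tool_rot: [3.14, -0.0, 1.275]
force: [1.2, 1.3, 6.5]
grip_width: 0.0192
finger_force: 25.1
```

```bash
python3 - <<'E'
from h import *
s=observe();print(s["position"],s["force"],s["grip_width"])
d=R.from_euler('z',-TH).as_matrix()[:2,:2]@(s["position"][:2]-ROT);print(d,np.arctan2(d[0],-d[1]))
E
```

```text
[ 0.53810336 -0.18174353  0.1371902 ] [1.1692413  1.30798773 6.45788985] 0.019152824313745823
[ 0.00072998 -0.05019982] 0.01454055985092782
```

Emit:
play_rows(deltas=[[0,0,0,0,0,0,0.6],[0,0,0,0,0,0,0.4],[0,0,0,0,0,0,0.4],[0,0,-0.04,0,0,0,0.4],[0,0,-0.1,0,0,0,0.4],[0,0,-0.16,0,0,0,0.4],[0,0,-0.188,0,0,0,0.6],[0,0,-0.188,0,0,0,1],[0,0,-0.188,0,0,0,1],[0,0,-0.188,0,0,0,1]])

```text
clock: 7.55
position: [0.5368, -0.1817, 0.2291]
tool_rot: [-3.14, -0.0, 1.275]
force: [-0.7, -0.2, 0.3]
grip_width: 0.0004
finger_force: 0.0
```

```bash
python3 - <<'E'
from h import *
s=observe();print(s["position"],s["grip_width"]);p=tw(-.09,-.022);print(p,delta([*p,.231],1.276))
c=get_calibration("top");im=grab_frame("top");cv2.imwrite("pics/t2.png",cv2.resize(im[175:330,245:410],None,fx=3.6,fy=3.6,interpolation=2)[:,:,::-1])
cv2.imwrite("pics/w2.png",grab_frame("wrist")[:,:,::-1])
E
```

```text
[ 0.53676783 -0.18170125  0.22909727] 0.00039191671888743387
[ 0.47529153 -0.07568306] [ 0.167  -0.1794 -0.0035 -0.0009 -0.     -0.0003]
```

View pics/w2.png

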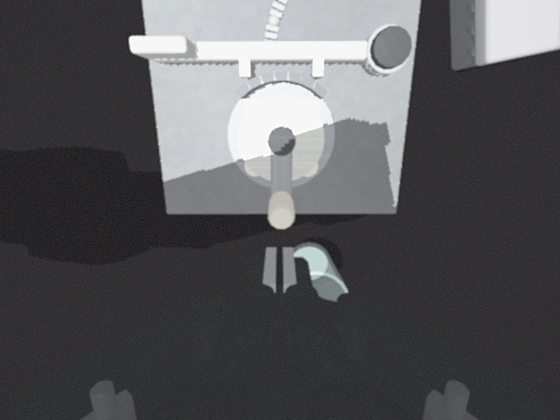

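The crank now points straight along the pump's -y, with the hub at (282,140) and the knob at (281,215). The arm is closed and the fingers are shut. Next I go beside the paddle.

Emit:
play_rows(deltas=[[0.04,-0.045,0,0,0,0,1],[0.09,-0.1,0,0,0,0,1],[0.14,-0.15,0,0,0,0,1],[0.167,-0.18,0,0,0,0,1],[0.167,-0.18,0.05,0,0,0,1],[0.167,-0.18,0.11,0,0,0,1],[0.167,-0.18,0.17,0,0,0,1],[0.167,-0.18,0.22,0,0,0,1],[0.167,-0.18,0.26,0,0,0,1],[0.167,-0.18,0.26,0,0,0,1]])

```text
clock: 8.65
position: [0.474, -0.0754, 0.098]
tool_rot: [-3.137, 0.001, 1.276]
force: [-0.7, 1.4, 0.9]
grip_width: -0.0001
finger_force: 0.0
```

```bash
python3 - <<'E'
from h import *
s=observe();print(s["position"],s["tool_rot"],s["force"])
Rz=R.from_euler('z',-TH).as_matrix()[:2,:2];print(Rz@(s["position"][:2]-O))
# arc rows: contact offset b below bar axis, arm angle q clockwise; heading 1.276-q
b=.006+.012
def pose(q):
    h=np.array([.085,.015]);v=R.from_euler('z',-q).as_matrix()[:2,:2]@[-.175,-b];return np.r_[tw(*(h+v)),.1],1.276-q
base=(s["position"],R.from_euler('xyz',s["tool_rot"]))
for q in np.r_[0,np.arange(.05,.51,.05)]:print(round(q,2),delta(*pose(q),base=base))
E
```

```text
[ 0.47398509 -0.07537583  0.09795349] [-3.13713079e+00  5.21652596e-04  1.27573149e+00] [-0.66710401  1.41466465  0.87446971]
[-0.09133933 -0.02208588]
0.0 [ 0.0382  0.0027 -0.0041 -0.0021  0.0002 -0.0001]
0.05 [ 0.0557  0.0013 -0.0041 -0.0021  0.0003  0.0237]
0.1 [ 0.0733  0.0008 -0.0041 -0.0021  0.0004  0.0476]
0.15 [ 0.0909  0.0012 -0.0041 -0.0021  0.0004  0.0715]
0.2 [ 0.1084  0.0025 -0.0042 -0.0021  0.0005  0.0954]
0.25 [ 0.1259  0.0046 -0.0042 -0.0021  0.0005  0.1192]
0.3 [ 0.1432  0.0076 -0.0042 -0.0021  0.0006  0.1431]
0.35 [ 0.1604  0.0115 -0.0042 -0.0021  0.0006  0.167 ]
0.4 [ 0.1773  0.0163 -0.0043 -0.0021  0.0007  0.1909]
0.45 [ 0.194   0.0218 -0.0043 -0.002   0.0007  0.2147]
0.5 [ 0.2104  0.0282 -0.0043 -0.002   0.0008  0.2386]
```

Emit:
play_rows(deltas=[[0.02,0.001,0,0,0,0,1],[0.038,0.003,0,0,0,0,1],[0.047,0.002,0,0,0,0.012,1],[0.056,0.001,0,0,0,0.024,1],[0.073,0.001,0,0,0,0.048,1],[0.091,0.001,0,0,0,0.072,1],[0.108,0.0025,0,0,0,0.095,1],[0.126,0.005,0,0,0,0.119,1],[0.126,0.005,0,0,0,0.119,1]])

```text
clock: 9.55
position: [0.4966, -0.0159, 0.1011]
tool_rot: [3.141, 0.001, 1.023]
force: [-3.4, -8.4, 5.5]
grip_width: -0.0001
finger_force: 4.4
```

```bash
python3 - <<'E'
from h import *
s=observe();print(s["position"],s["force"],s["moment"])
print(R.from_euler('z',-TH).as_matrix()[:2,:2]@s["force"][:2], R.from_euler('z',-TH).as_matrix()[:2,:2]@(s["position"][:2]-O))
cv2.imwrite("pics/w3.png",grab_frame("wrist")[:,:,::-1])
E
```

```text
[ 0.49662409 -0.01593983  0.10110753] [-3.38244178 -8.38897418  5.53052461] [-1.77123118  0.59482028  0.10649   ]
[-0.79731845 -9.00999908] [-0.0869587   0.04136468]
```

View pics/w3.png

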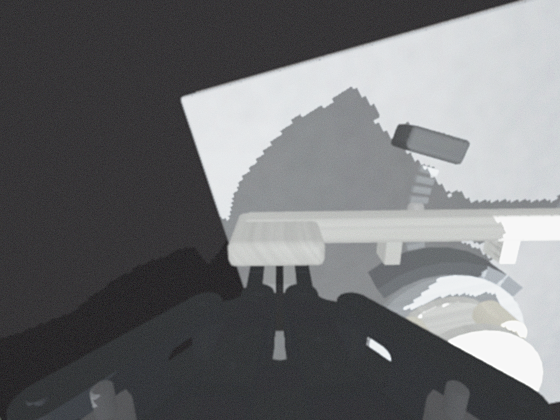

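The shut fingers press on the middle of the paddle's face at about (280,270), and the bar lies square to the tool, which puts the arm at about 0.25. I carry on round the arc to about 0.45.

```bash
python3 - <<'E'
from h import *
b=.018
def pose(q):
    h=np.array([.085,.015]);v=R.from_euler('z',-q).as_matrix()[:2,:2]@[-.175,-b];return np.r_[tw(*(h+v)),.1],1.276-q
p,y=pose(.25)
for q in (.3,.35,.4,.46):print(q,delta(*pose(q),base=(p,R.from_euler('xyz',[np.pi,0,y]))))
E
```

```text
0.3 [ 0.0175 -0.0014 -0.      0.     -0.      0.0239]
0.35 [ 0.0351 -0.0018 -0.      0.     -0.      0.0477]
0.4 [ 0.0527 -0.0014 -0.      0.     -0.      0.0716]
0.46 [ 0.0738  0.0002  0.      0.     -0.      0.1003]
```

Emit:
play_rows(deltas=[[0.009,-0.001,0,0,0,0.012,1],[0.0175,-0.0014,0,0,0,0.024,1],[0.026,-0.0016,0,0,0,0.036,1],[0.035,-0.0018,0,0,0,0.048,1],[0.044,-0.0016,0,0,0,0.06,1],[0.053,-0.0014,0,0,0,0.072,1],[0.063,-0.0005,0,0,0,0.086,1],[0.074,0,0,0,0,0.1,1],[0.074,0,0,0,0,0.1,1],[0.074,0,0,0,0,0.1,1]])

```text
clock: 10.6
position: [0.5151, 0.0149, 0.101]
tool_rot: [3.141, 0.001, 0.815]
force: [-5.5, -8.0, 7.0]
grip_width: 0.0001
finger_force: 4.8
```

```bash
python3 - <<'E'
from h import *
s=observe();Rz=R.from_euler('z',-TH).as_matrix()[:2,:2];print(s["force"],Rz@s["force"][:2]);t=Rz@(s["position"][:2]-O);print(t)
v=t-[.085,.015];d=np.hypot(*v)
for b in(.015,.018,.021):print(b,"arm angle",-(np.arctan2(v[1],v[0])%(2*np.pi))+np.pi+np.arcsin(b/d))
im=grab_frame("top");cv2.imwrite("pics/t3.png",cv2.resize(im[175:330,245:410],None,fx=3.6,fy=3.6,interpolation=2)[:,:,::-1])
c=grab_frame("wrist")[:,:,::-1];cv2.imwrite("pics/w4.png",c)
E
```

```text
[-5.54935893 -7.9600957   7.01210203] [-2.99532148 -9.2296564 ]
[-0.07827713  0.0762659 ]
0.015 arm angle 0.44508820353668666
0.018 arm angle 0.46236846392534436
0.021 arm angle 0.4796797702023456
```

View pics/w4.png

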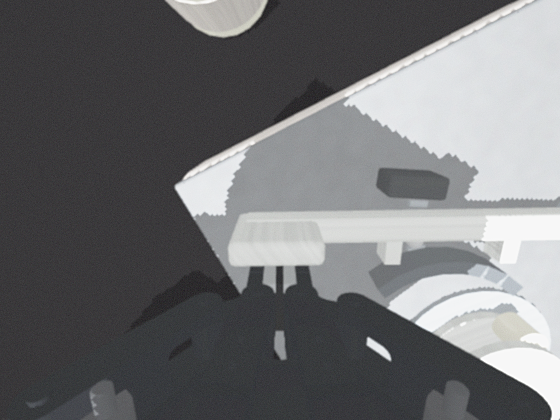

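View pics/t3.png

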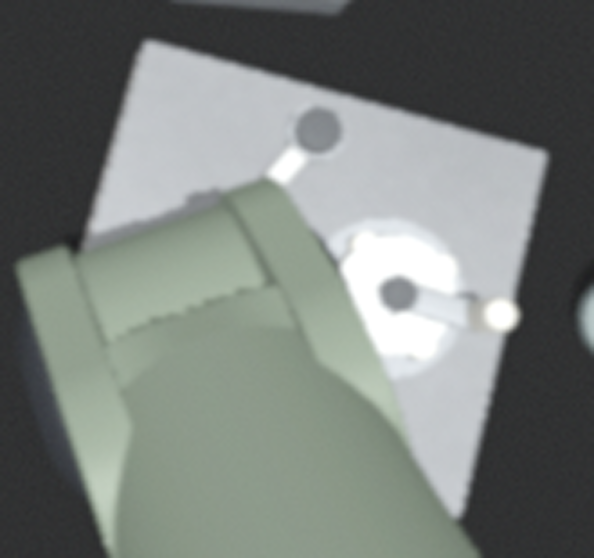

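The wrist view shows the paddle held square, centred near (280,245), with the bar close to the stop block; the arm is at about 0.46 with about 10 N on it. The top view shows the knob at (500,315) and the hub at (398,292), so the crank points along -y.

```bash
python3 -c "
from workcell import *
print(job_done())"
```

```text
the job is handed in; nothing more can be done
None
```

The job is handed in: the rotor was wound one full turn and its crank points straight away from the pressure arm, which is held at about 0.46 rad (past its click) with about 10 N; the bottle, beaker and tip box were not touched, and no verdict was returned.

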